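# Work the large sifter's lever and ease it back

## Task

Two lever sifters stand on the cart: press the lever of the larger sifter all the way down to its stop, hold it there for a moment, then let it rise slowly under your fingers, over a couple of seconds, until it is fully home; it must not snap back. Leave the smaller sifter's lever alone and do not shift or tip the glass jar.

Things in the scene. Friction and masses are not known exactly. Their poses are not given: they have to be found in the camera images.
- large_pad (a point): top centre of the 40 x 34 mm black thumb pad on the larger sifter's lever: 129 mm up at rest, 72 mm fully down, 171 mm from the cup's axis. x: along the lever to its hinge (105 mm on, 95 mm up), y: across, z: out of the pad. The sifter is an open steel cup 120 mm wide and high, held fast to the cart; below the lever a fixed handle, top under 45 mm. The two sifters differ in size and may swap sides
- large_lever (a joint): angle of the larger sifter's lever, rad: 0 at rest (up, fully home, sloping up 0.275 rad to the pad), 0.55 at its stop (fully down, sloping down 0.275 rad). A spring pushes it up: 2 N at the pad near rest, 4 N near the stop, then rigid. Let go, it snaps up at about 5 rad/s; rising faster than 1.8 rad/s (190 mm/s at the pad) counts as snapping back
- small_lever (a joint): angle of the smaller sifter's lever, rad: 0 at rest, grows when pressed; leave alone. That sifter is also held fast, 80 mm wide, 82 mm high; its 30 x 26 mm black pad is about 94 mm up and 121 mm from the cup's axis
- jar: loose glass jar with wire bail lid, 90 mm wide, 130 mm high, upright between the two sifters; origin at the centre of its underside, z up; leave alone
Things that resemble listed ones, but are neither listed nor needed, are in the scene too. Leave any red look-alike of the part that bears small_lever alone.

How it is judged (in metres and radians):
On the way:
1. the larger sifter's lever is held fully down (past 0.48 of 0.55 rad) for 0.3 s (value of joint large_lever above 0.48 rad), for 0.3 s.
At the end, for the whole second after the job is handed in: the larger sifter's lever is fully home again (within 0.04 rad), the smaller one's is up (within 0.1 rad), and the jar stands upright (within 10 degrees) within 20 mm of where it was (value of joint large_lever below 0.04 rad and value of joint small_lever below 0.1 rad and distance of jar from where it was at the start of the episode below 0.02 m and angle between jar's own z axis and vertical below 0.17 rad); the robot touches nothing.
It fails at once if the larger sifter's lever snaps back (rises faster than 1.8 rad/s) (velocity of joint large_lever below -1.8 rad/s).
It fails at once if the smaller sifter's lever is pressed (more than 0.1 rad) (value of joint small_lever above 0.1 rad).
It fails at once if the jar is shifted by more than 20 mm (distance of jar from where it was at the start of the episode above 0.02 m).
It fails at once if the jar is tipped by more than 10 degrees (angle between jar's own z axis and vertical above 0.17 rad).
It also fails if it takes over 30 s, if anything falls off the work surface, if the arm or the gripper's body presses on something with over 40 N, if the wrist force passes 120 N, or if a joint passes its speed limit or range.

## Robot

A 6-joint arm with a two-finger parallel gripper is mounted at the origin on the work surface. World frame = base frame: x ahead of the robot, y to its left, z up, the work surface at z = 0. Lengths are in mm, angles in rad, forces in N, time in s.
With the tool pointing down it reaches from about 350 to 975 mm from the base axis. Payload 7.1 kg.
Tool frame: the origin (TCP) lies at the very end of the fingers, on their centre line; the grasp point (between the pads) lies 19 mm behind it (ctrl.grasp_offset is the distance from the TCP to the grasp point, in mm); z points along the fingers, y is the line along which they close (so a half turn about z gives the same grasp; the last joint's range is limited). The gripper opens to 88 mm and grips with 3 to 60 N. Pads are 20 mm wide; open, the fingers measure 115 mm over their backs; the gripper's body (75 mm by 178 mm) begins 61 mm behind the grasp point.
Start: joints at [-1.287, 0.423, 1.63, -0, 1.089, -0.019], TCP at [186.389, -596.543, 222.675] pointing down, gripper open.
Joint ranges: [-3, 3], [-0.9, 2.11], [0.09, 2.58], [-1.31, 4.45], [0.11, 2.69], [-2.54, 2.54]. Speed limits (rad/s): [2.39, 2.39, 3.01, 3.14, 3.14, 3.14].

## Interface

Orientations are given as a rotation vector (axis times angle).
In Python, from workcell import ctrl, viewer, ticket, models gives the robot as it stands.
- The arm moves only by the tool play_rows, never from a script. Its arguments are lists of equal length, an entry for each row: "dp": the shift along the world's x, y, z in mm, a list of three; "yaw": the turn about the world's z in degrees. In form: {"dp": [[tx, ty, tz], ...], "yaw": [yaw, ...]}. A call has 1 to 8 rows; each row shifts and turns the commanded pose from where the row before left it; what a row does not reach is not made up. A row lasts 1/12 s, in which the tool goes at most 41.7 mm and 7.16 degrees, less where a joint would pass 70% of its speed; a pose out of reach is approached as far as the arm can. A call is refused whole if a number of a shift passes 41.7 or a number of a turn 7.16, either way. A call with a gripper value outside its range is refused whole. "gripper" is the closure, from 0 (fully open) to 1 (shut), set as the call begins (left out, the last holds). The fingers move at their own pace and stop on an object; the grip force is fixed at half the most. Time passes only in rows, so rows that do not move let the fingers close. It gives the time, the measured TCP pose, the force, the opening and the grip force at its end, in the units of the state.
- ctrl.get_obs(): the state, without advancing time (a new reading comes with each control period).
- viewer.get_image(name): name is "side" or "top"; returns a dict with "pixels" (384x512x3 uint8, red, green, blue), "range_z" (384x512 float32, mm along the optical axis (not along the pixel's ray), 0 where there is no reading), "fx", "fy", "cx", "cy" (pixels), "T" (4x4, takes a point from camera to world coordinates). Camera axes: x right, y up, looking along -z (the intrinsics and any distortion apply to the point x, -y, -z); pixel columns grow to the right and rows downward; lengths in mm; the calibration is good to about 2 mm. A picture is of the moment at which its call begins.
- ticket.close_job(): hands the job in; it is judged then, once.
Trained networks look in a picture, given as the dict that the camera call returned (one of the last four; its "shot" number tells which), for a name from the list of things; names that differ only in an ending like _2 or _b are one class to them, and where a whole thing is asked for, a point or a joint stands for the part that bears it (a point fixed in the world has none). Each returns a list of dicts, best first, with "conf" (0 to 1); they miss things now and then, are a little off and sometimes report something else, mostly with a low value. They report only what shows in the picture. A call takes as long as a camera call. They do not tell look-alikes from the thing itself.
- models.look_for(picture, name): "bbox" ([centre column, centre row, width, height] in pixels, round what is visible of it).
- models.landmark_of(picture, name): "location" ([column, row] in pixels: a listed point, or the origin of a listed thing).
The state is a dict: "t": time; "qpos": joint angles; "qvel": joint speeds; "joint_torque": joint torques, N m; "ee_pos": TCP position; "orientation": TCP orientation; "ft_force": force on the tool from outside, world axes, zero at the start; "moment": the same for the moment, N m; "width": finger opening in mm; "grasp_force": force on a finger pad.
Only numpy, scipy, OpenCV 4.12 (cv2) and the standard library are available. Lean on these libraries where they do the work, as an engineer would, in place of code of your own. Each camera call takes 0.05 s, during which the arm holds its last target. There are 200 camera calls.

## Working session

There is one attempt and no reset: what is moved stays moved. The work goes in short steps, Python scripts to look and compute and a tool call to move; the robot and the scene stay as the last step left them, time stands still between calls to the robot, and variables do not carry over. Pictures are saved under pics/ and viewed, at most 10 in all, crops included, and the job is handed in when it is done.

Besides the shell and the picture viewer there is one more tool, called in YAML: its name, and indented under it one key for each argument. play_rows: Moves the arm, as the interface text tells. Its arguments: {"type":"object","properties":{"dp":{"type":"array"},"yaw":{"type":"array"},"gripper":{"type":"number"}},"required":["dp","yaw"]}

```bash
mkdir -p pics; cat > h.py <<'E'
import numpy as np, cv2
from workcell import ctrl, viewer, ticket, models
def w(p,c,r,z=None):
    d=p["range_z"][int(round(r)),int(round(c))] if z is None else z
    v=np.array([(c-p["cx"])/p["fx"]*d,-(r-p["cy"])/p["fy"]*d,-d,1]); return (p["T"]@v)[:3]
E
python3 - <<'E'
from h import *
ims=[]
for n in("top","side"):
    p=viewer.get_image(n); ims.append(p["pixels"][:,:,::-1])
    print(n,[k for k in p])
    for o in("large_pad","large_lever","small_lever","jar"):
        for f in (models.landmark_of,models.look_for):
            for d in f(p,o)[:4]:
                l=d.get("location",d.get("bbox")); print(o,f.__name__,np.round(l),round(d["conf"],2),np.round(w(p,l[0],l[1])))
    cv2.imwrite(f"pics/{n}0.png",cv2.resize(ims[-1],(800,600)))
E
```

```text
top ['pixels', 'range_z', 'fx', 'fy', 'cx', 'cy', 'T', 'shot']
large_pad call [149. 192.] 0.74 [519. 230. 125.]
large_pad call [155. 180.  28.  44.] 0.81 [548. 223. 111.]Traceback (most recent call last):
  File "<stdin>", line 8, in <module>
ValueError: it knows: jar, large_pad
```

```bash
python3 - <<'E'
from h import *
for n in("top","side"):
    p=viewer.get_image(n)
    cv2.imwrite(f"pics/{n}0.png",cv2.resize(p["pixels"][:,:,::-1],(800,600)))
    for o in("large_pad","large_lever","small_lever","jar"):
        for f,k in ((models.landmark_of,"location"),(models.look_for,"bbox")):
            try: r=f(p,o)[:4]
            except ValueError as e: continue
            for d in r:
                l=d[k]; print(n,o,k,np.round(l),round(d["conf"],2),np.round(w(p,l[0],l[1])))
E
```

```text
top large_pad location [147. 193.] 0.84 [517. 234. 127.]
top large_pad bbox [155. 182.  29.  45.] 0.62 [544. 222. 111.]
top large_lever bbox [151. 183.  32.  45.] 0.78 [540. 230. 116.]
top small_lever bbox [381. 311.  20.  37.] 0.75 [ 253. -323.   83.]
top small_lever bbox [354. 170.  22.  28.] 0.65 [ 590. -260.   83.]
top jar location [248. 144.] 0.66 [642.   3. 119.]
top jar bbox [246. 139.  38.  44.] 0.93 [652.   6. 124.]
side large_pad location [192. 266.] 0.71 [514. 235. 130.]
side large_pad bbox [185. 266.  39.  35.] 0.89 [529. 240. 128.]
side large_lever bbox [185. 263.  42.  30.] 0.95 [536. 230. 119.]
side small_lever bbox [279. 136.  32.   8.] 0.65 [ 644. -365.   -0.]
side small_lever bbox [407. 167.  36.  12.] 0.58 [ 258. -315.   86.]
side jar location [204. 212.] 0.73 [632.  38.  41.]
side jar bbox [199. 193.  41.  55.] 0.62 [642.  38.  98.]
```

View pics/top0.png

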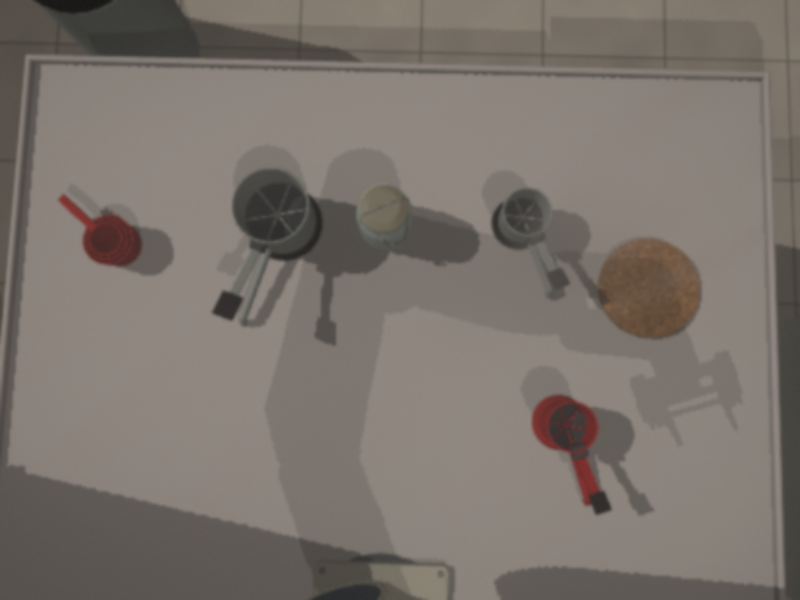

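View pics/side0.png

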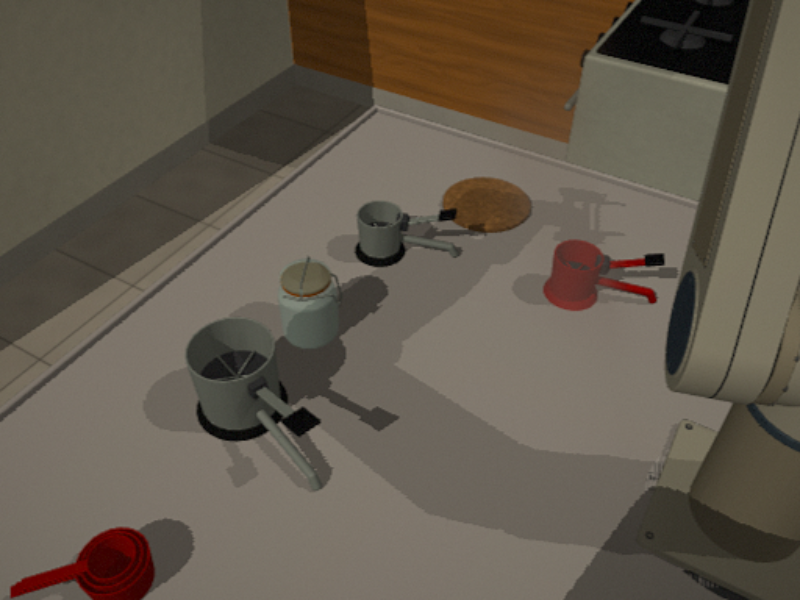

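Top (800x600 view): the larger steel sifter has its cup at (275,215) and its black pad at (228,304). The jar is at (384,215). The small steel sifter is at (525,215) with its pad at (556,280), and red look-alikes are at (565,423) and (110,240). The large grey sifter on the left fits `large_pad`, because it has the widest cup and its pad is about 128 mm up. I'll confirm with one crop and a pad fit.

```bash
python3 - <<'E'
from h import *
for n,(r0,r1,c0,c1) in {"top":(90,220,120,220),"side":(190,320,110,220)}.items():
    p=viewer.get_image(n); P=p["pixels"]
    l=models.landmark_of(p,"large_pad")[0]["location"]
    R,C=np.mgrid[r0:r1,c0:c1]; D=p["range_z"][r0:r1,c0:c1]
    X=np.array([w(p,c,r) for r,c in zip(R.ravel(),C.ravel())]); g=P[r0:r1,c0:c1].max(2).ravel()
    a=w(p,*l); m=(g<60)&(np.linalg.norm(X-a,axis=1)<40)&(X[:,2]>105)
    q=X[m]; c,s,a_=cv2.minAreaRect(q[:,:2].astype(np.float32))
    print(n,l,a,"n",m.sum(),"mean",q.mean(0),"rect",c,s,a_)
    # rim of cup: high points near 120 further out
    k=(X[:,2]>112)&(X[:,2]<126)&(np.linalg.norm(X[:,:2]-a[:2],axis=1)>100)&(X[:,1]>90)
    (cc,rr)=cv2.minEnclosingCircle(X[k][:,:2].astype(np.float32)); print("cup",cc,rr,k.sum())
    if n=="top":cv2.imwrite("pics/crop.png",cv2.resize(P[r0:r1,c0:c1,::-1],None,fx=4.5,fy=4.5))
print(ctrl.get_obs()["orientation"],ctrl.get_obs()["ft_force"])
E
```

```text
top [146.5, 191.8] [518.90208512 235.65438835 128.02210823] n 170 mean [511.24856877 237.56613079 128.68396684] rect (511.3669128417969, 237.4220428466797) (28.522430419921875, 33.5137939453125) 70.34982299804688
cup (668.7076416015625, 184.7256622314453) 60.1065559387207 274
side [193.0, 267.2] [512.02241158 236.54302435 129.19463465] n 261 mean [509.88352008 241.87630493 130.15770967] rect (512.500244140625, 239.94122314453125) (33.71906661987305, 42.985015869140625) 71.39218139648438
cup (667.169921875, 184.9678497314453) 61.472591400146484 481
[3.10565271e+00 4.73798819e-01 2.95984437e-05] [ 0.37327795  0.4232454  -0.06390303]
```

View pics/crop.png

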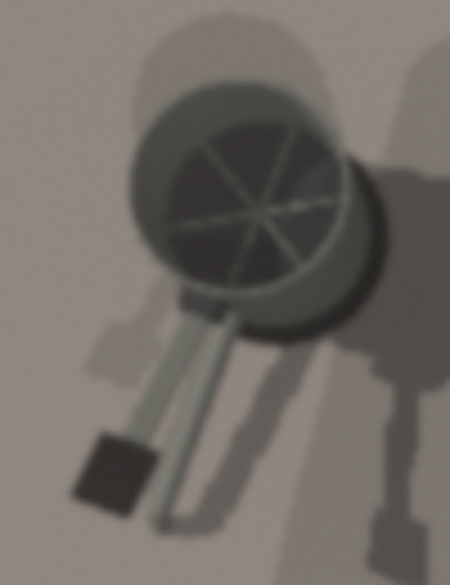

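The crop shows one grey cup with six sieve spokes. The black pad sits at the lever's tip (crop 117,475), with the fixed handle just beside and below it. This is the right part: cup axis (668,185), radius 60, pad about (510,238,129). I'll move with the fingers closed.

play_rows:
  dp:
    - [30,30,0]
    - [30,30,0]
    - [30,30,0]
    - [30,30,0]
    - [30,30,0]
    - [30,30,0]
    - [30,30,0]
    - [30,30,0]
  yaw: [-4.5,-4.5,-4.5,-4.5,-4.5,-4.5,-4.5,-4.5]
  gripper: 1

```text
t: 1.72
ee_pos: [423.3, -359.3, 222.9]
orientation: [3.099, -0.515, 0.001]
ft_force: [0.7, -0.3, 0.3]
width: 38.0
grasp_force: 0.0
```

play_rows:
  dp:
    - [10,40,0]
    - [10,40,0]
    - [10,40,0]
    - [10,40,0]
    - [10,40,0]
    - [10,40,0]
    - [10,40,0]
    - [10,40,0]
  yaw: [0,0,0,0,0,0,0,0]

```text
t: 2.38
ee_pos: [502.3, -38.8, 223.0]
orientation: [-3.1, 0.509, -0.001]
ft_force: [0.0, -0.4, -0.4]
width: 0.5
grasp_force: 0.0
```

play_rows:
  dp:
    - [0,40,0]
    - [0,40,0]
    - [0,40,0]
    - [0,40,0]
    - [0,40,0]
    - [0,30,0]
    - [0,0,0]
  yaw: [0,0,0,0,0,0,0]

```text
t: 2.97
ee_pos: [502.3, 194.0, 223.0]
orientation: [-3.099, 0.502, -0.002]
ft_force: [-0.0, -0.3, 0.1]
width: 0.5
grasp_force: 0.0
```

play_rows:
  dp:
    - [3,23,0]
    - [3,22,0]
    - [0,0,-20]
    - [0,0,-20]
    - [0,0,-20]
    - [0,0,-15]
    - [0,0,0]
  yaw: [0,0,0,0,0,0,0]

```text
t: 3.55
ee_pos: [506.2, 232.8, 144.8]
orientation: [3.097, -0.509, -0.007]
ft_force: [-0.8, -0.1, -0.9]
width: 0.2
grasp_force: 0.0
```

```bash
python3 - <<'E'
from h import *
p=viewer.get_image("side"); cv2.imwrite("pics/s1.png",cv2.resize(p["pixels"][190:320,100:270,::-1],None,fx=4.5,fy=4.5))
E
```

```text
(no output)
```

View pics/s1.png

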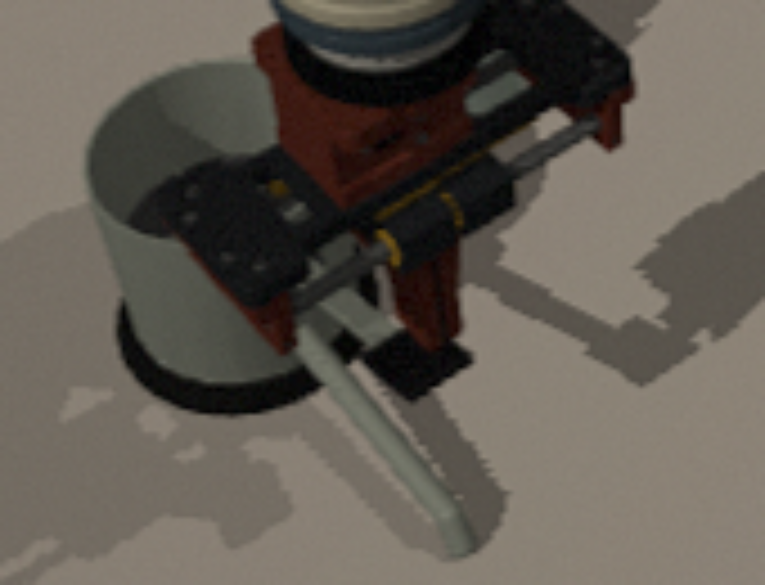

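The closed fingers (tip at 435,345) are over the black pad (365–470, 330–400), about 6 mm short in y. The body is clear of the cup. Now I'll press.

play_rows:
  dp:
    - [1,5,0]
    - [0,0,-10]
    - [0,0,-10]
    - [0,0,-10]
    - [0,0,-8]
    - [0,0,-8]
    - [0,0,-8]
    - [0,0,0]
  yaw: [0,0,0,0,0,0,0,0]

```text
t: 4.27
ee_pos: [508.5, 238.9, 92.0]
orientation: [3.099, -0.509, -0.002]
ft_force: [-1.5, 0.7, 2.9]
width: 1.1
grasp_force: 1.7
```

play_rows:
  dp:
    - [0,0,-5]
    - [0,0,-5]
    - [0,0,-4]
    - [0,0,0]
  yaw: [0,0,0,0]

```text
t: 4.6
ee_pos: [509.6, 239.0, 79.3]
orientation: [-3.1, 0.509, -0.001]
ft_force: [0.5, -0.6, 4.3]
width: 0.7
grasp_force: 1.9
```

play_rows:
  dp:
    - [0,0,-2]
    - [0,0,-1]
    - [0,0,-1]
    - [0,0,0]
  yaw: [0,0,0,0]

```text
t: 4.93
ee_pos: [509.5, 239.3, 75.8]
orientation: [-3.099, 0.509, -0.001]
ft_force: [2.3, -0.5, 4.8]
width: 0.4
grasp_force: 1.9
```

play_rows:
  dp:
    - [0,0,-1]
    - [0,0,-1]
    - [0,0,-1]
    - [0,0,0]
  yaw: [0,0,0,0]

```text
t: 5.27
ee_pos: [509.9, 239.4, 74.3]
orientation: [-3.099, 0.509, -0.003]
ft_force: [-2.4, -4.4, 20.1]
width: 0.5
grasp_force: 9.7
```

play_rows:
  dp:
    - [0,0,0]
    - [0,0,0]
    - [0,0,0]
    - [0,0,0]
    - [0,0,0]
    - [0,0,0]
  yaw: [0,0,0,0,0,0]

```text
t: 5.77
ee_pos: [509.9, 239.4, 74.4]
orientation: [-3.099, 0.509, -0.003]
ft_force: [-2.3, -3.6, 18.7]
width: 0.3
grasp_force: 9.1
```

play_rows:
  dp:
    - [0,0,1]
    - [0,0,2]
    - [0,0,2]
    - [0,0,2]
    - [0,0,2]
    - [0,0,2]
    - [0,0,2]
    - [0,0,2]
  yaw: [0,0,0,0,0,0,0,0]

```text
t: 6.43
ee_pos: [508.4, 239.2, 87.6]
orientation: [3.1, -0.509, -0.002]
ft_force: [-2.6, 2.0, 2.7]
width: 1.2
grasp_force: 1.7
```

play_rows:
  dp:
    - [0,0,2]
    - [0,0,2]
    - [0,0,2]
    - [0,0,2]
    - [0,0,2]
    - [0,0,2]
    - [0,0,2]
    - [0,0,2]
  yaw: [0,0,0,0,0,0,0,0]

```text
t: 7.1
ee_pos: [509.2, 238.9, 103.8]
orientation: [3.1, -0.509, 0.0]
ft_force: [-0.6, -0.3, 2.5]
width: 0.3
grasp_force: 1.1
```

play_rows:
  dp:
    - [0,0,2]
    - [0,0,2]
    - [0,0,2]
    - [0,0,2]
    - [0,0,2]
    - [0,0,2]
    - [0,0,2]
    - [0,0,2]
  yaw: [0,0,0,0,0,0,0,0]

```text
t: 7.77
ee_pos: [509.3, 239.3, 120.0]
orientation: [-3.1, 0.509, -0.001]
ft_force: [1.6, -0.3, 1.6]
width: 0.5
grasp_force: 0.8
```

play_rows:
  dp:
    - [0,0,2]
    - [0,0,2]
    - [0,0,2]
    - [0,0,2]
    - [0,0,2]
    - [0,0,2]
    - [0,0,2]
    - [0,0,2]
  yaw: [0,0,0,0,0,0,0,0]

```text
t: 8.43
ee_pos: [508.6, 239.0, 135.6]
orientation: [3.1, -0.509, -0.001]
ft_force: [-0.4, 0.4, -0.1]
width: 0.5
grasp_force: 0.0
```

Contact is gone at about 135 mm. I'll lift clear and check.

play_rows:
  dp:
    - [0,0,3]
    - [0,0,5]
    - [0,0,15]
    - [0,0,30]
    - [0,0,30]
    - [-20,0,20]
    - [-40,0,0]
    - [0,0,0]
  yaw: [0,0,0,0,0,0,0,0]

```text
t: 9.1
ee_pos: [443.8, 238.2, 239.2]
orientation: [3.099, -0.508, -0.005]
ft_force: [0.1, 0.1, -1.4]
width: 0.8
grasp_force: 0.0
```

```bash
python3 - <<'E'
from h import *
p=viewer.get_image("side")
for o in("large_pad","jar"):
    for d in models.landmark_of(p,o)[:2]: print(o,d,w(p,*d["location"]))
cv2.imwrite("pics/s2.png",cv2.resize(p["pixels"][:,:,::-1],(800,600)))
E
```

```text
large_pad {'location': [193.3, 266.9], 'conf': 0.6} [511.31110458 236.384005   130.41697954]
jar {'location': [199.6, 213.2], 'conf': 0.53} [438.80566342 288.06714656 362.0666384 ]
```

View pics/s2.png

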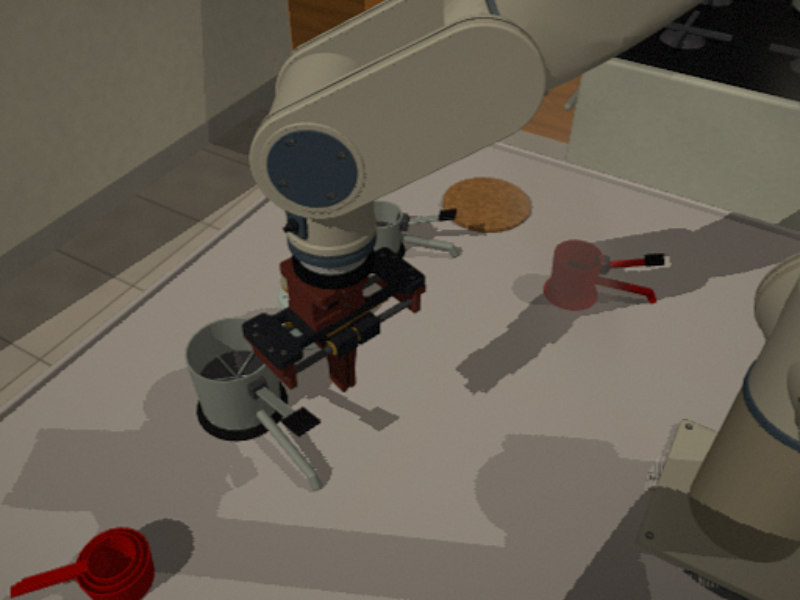

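The large lever's pad is back at its rest position (300,420), about 130 mm up. The gripper is clear and nothing else in view has moved; the jar is hidden behind the gripper, but the arm never went near it.

```bash
python3 -c "
from h import *
print(ticket.close_job())"
```

```text
the job is handed in; nothing more can be done
None
```

I pressed the larger sifter's lever to its stop, held it there for over 0.5 s, and let it rise under the fingers in about 2.5 s until it was home. The job is handed in, but no verdict came back; I did not touch the smaller sifter, the jar or the red look-alikes.

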